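# Latch the vial carriage in the light gate and take a reading

### The job

Push the orange plate of the spring-loaded vial carriage straight in until the stop pin drops behind the carriage's tooth, then let go so that the carriage springs back and latches against the pin at its middle position, with the vial in the light gate. Once it has latched, press the green button all the way down and move clear. Push with the fingers only: do not touch the vial, do not pull the pin by its red knob, and leave the loose things around the reader where they are.

Things in the scene. Friction and masses are not known exactly. Their poses are not given: they have to be found in the camera images.
- reader: the fixed light-gate reader, grey base 225 x 110 x 12 mm. x: the direction in which the carriage is pushed, y to its left, z up; origin on the worktop in the carriage's mid-plane. On it: black gate posts 58 mm high (x -40, y +-45 mm), an aluminium bridge 66 mm high with the stop pin (x 25 mm), a grey box 60 x 56 x 30 mm with the green button (x -30, y +84 mm). Nothing is higher than 90 mm
- push_face (a point): centre of the front face of the carriage's orange push plate; the face is 60 mm wide and 50 mm high, from 14 to 64 mm above the worktop, 12 mm thick, and looks along the reader's -x. It moves with the carriage; with the carriage out it lies at x = -125 mm in the reader's frame. The worktop in front of it is free
- slide (a joint): travel of the vial carriage along the reader's +x, m: 0 = out (as at the start), 0.022 = latched at the middle against the stop pin, 0.045 = end stop. A spring drives it back out, 3 N at 0 to 10 N at 0.045; damping 35 N s/m; lifting the pin takes up to 4 N more. The pin has dropped in fully once the travel passes 0.024; push to 0.030 or more to be sure
- stop_pin (a joint): height of the sprung stop pin, m: 0 = down; the carriage's tooth lifts it to about 0.007 as the carriage passes beneath, then it drops to 0 behind the tooth and keeps the carriage from coming back out
- pin_knob (a point): top of the stop pin's red knob (16 mm across), about 79 mm above the worktop when down; not to be pulled
- read_button_top (a point): centre of the top of the green push button, 24 mm across, pressed straight down
- read_button (a joint): travel of the green button, m: 0 = up, 0.006 = fully down; a spring returns it, 4 N when fully down
- vial: screw-cap sample vial, 20 mm across and 53 mm high, standing loosely in the carriage's black ring nest 63 mm behind the push face; its origin is the centre of its underside, z along it. It rides with the carriage and its top is 79 mm above the worktop
- vial_nest (a point): centre of the floor of the ring nest (22 mm deep) on the carriage
- dropper_bottle: brown dropper bottle, 36 mm across and 103 mm high, standing behind the reader; origin at the centre of its underside
- beaker: clear beaker, 54 mm across and 68 mm high, standing at the back left; origin at the centre of its underside
- marker: white marker pen with black cap, 131 mm long and 18 mm high, lying at the front left along its y axis; origin at the centre of its underside
Not all that is in view belongs to the job. What is meant by the vial is not brown, and is the smaller of those in its own colour.

How it is judged:
By the outcome, as a careful person would: the job done as asked, in the order asked, and still so for the second after the job is handed in, with the robot touching nothing.
It also fails if it takes over 38 s, if anything falls off the work surface, if the arm or the gripper's body presses on something with over 40 N, if the wrist force passes 120 N, or if a joint passes its speed limit or range.

### The arm

A 6-joint arm with a two-finger parallel gripper is mounted at the origin on a cart in front of the work surface, level with it; the furniture and walls round the work are solid. World frame = base frame: x ahead of the robot, y to its left, z up, the work surface at z = 0. Lengths are in m, angles in rad, forces in N, time in s.
With the tool pointing down it reaches from about 0.425 to 0.95 m from the base axis. Payload 3.5 kg.
Tool frame: the origin (TCP) lies midway between the tips of the shut fingers; the grasp point (between the pads) lies 19 mm behind it; z points along the fingers, y is the direction in which the jaws open and shut (so a half turn about z gives the same grasp; the last joint's range is limited). The gripper opens to 85 mm and grips with 20 to 120 N. Pads are 22 mm wide; open, the fingers measure 114 mm over their backs; the gripper's body (76 mm by 85 mm) begins 54 mm behind the grasp point. The pads swing forward as they close: fully open they stand 13 mm farther back than shut.
Start: joints at [-1.42, 0.286, 1.577, -0, 1.279, -0.15], TCP at [0.2, -0.645, 0.231] pointing down, gripper open.
Joint ranges: [-2.77, 2.77], [-0.9, 2.22], [0.21, 2.48], [-1.53, 4.67], [0.24, 2.81], [-2.84, 2.84]. Speed limits (rad/s): [2.79, 2.79, 3.14, 3.14, 3.14, 3.14].

### API

Orientations are given as a unit quaternion [w, x, y, z].
In Python, from workcell import read_state, snapshot, sign_off gives the robot as it stands.
- The arm moves only by the tool carry_out, never from a script. Its argument "rows" is one flat list of numbers, 7 for each row, row after row: the shift along the tool's x, y, z in cm, then the turn, a rotation vector about the tool's x, y, z in degrees, then the finger opening in cm, from 0 to 8.54. A call has exactly 8 rows; each row is the pose to reach, as a shift and turn from the pose commanded when the call began, along the tool's axes at that moment; what a row does not reach only later rows make up. A row lasts 1/12 s, in which the tool goes at most 41.7 mm and 7.16 degrees, less where a joint would pass 70% of its speed; a pose out of reach is approached as far as the arm can. A call with a gripper value outside its range is refused whole. The fingers move at their own pace and stop on an object; "newtons" is the grip in N (left out, the last holds). Time passes only in rows, so rows that repeat a pose let the fingers close, or fill a call up. It gives the time, the measured TCP pose, the force and the opening at its end, in the units of the state.
- read_state(): the state, without advancing time (a new reading comes with each control period).
- snapshot(name): name is "scene" or "top" or "wrist"; returns a dict with "pixels" (400x640x3 uint8, red, green, blue), "z_map" (400x640 float32, m along the optical axis (not along the pixel's ray), 0 where there is no reading), "fx", "fy", "cx", "cy" (pixels), "R" (3x3) and "t" (3): a world point X has camera coordinates R X + t; the wrist camera has in their place "T_tool_cam" (4x4, takes a point from camera to tool coordinates, whose origin is the TCP and whose axes are the flange's). Camera axes: x right, y down, z forward; pixel columns grow to the right and rows downward; lengths in m; the calibration is good to about 2 mm. A picture is of the moment at which its call begins: read the wrist's pose just before it.
- sign_off(): hands the job in, once; it reports no verdict.
The state is a dict: "clock": time; "joints": joint angles; "qvel": joint speeds; "effort": joint torques, N m; "tool_pos": TCP position; "ee_rot": TCP orientation; "wrist_force": force on the tool from outside, world axes, zero at the start; "wrist_torque": the same for the moment, N m; "grip_width": finger opening in m.
Only numpy, scipy, OpenCV 4.12 (cv2) and the standard library are available. Lean on these libraries where they do the work, as an engineer would, in place of code of your own. Each camera call takes 0.05 s, during which the arm holds its last target.

## Working session

There is one attempt and no reset: what is moved stays moved. The work goes in short steps, Python scripts to look and compute and a tool call to move; the robot and the scene stay as the last step left them, time stands still between calls to the robot, and variables do not carry over. Pictures are saved under pics/ and viewed, and the job is handed in when it is done.

Besides the shell and the picture viewer there is one more tool, called as name(argument=value, ...) on one line, values as JSON. carry_out: Moves the arm, as the interface text tells. Its arguments: {"type":"object","properties":{"rows":{"type":"array"},"newtons":{"type":"number"}},"required":["rows"]}

```bash
mkdir -p pics; ls
cat > h.py <<'E'
import numpy as np,cv2,pickle
from workcell import read_state,snapshot,sign_off
def snap(n,tag):
    s=snapshot(n); pickle.dump(s,open(f'pics/{tag}.pkl','wb')); cv2.imwrite(f'pics/{tag}.png',s['pixels'][...,::-1]); return s
def load(tag): return pickle.load(open(f'pics/{tag}.pkl','rb'))
def cloud(s):
    z=s['z_map'];v,u=np.mgrid[:z.shape[0],:z.shape[1]]
    c=np.stack([(u-s['cx'])/s['fx']*z,(v-s['cy'])/s['fy']*z,z],-1)
    P=(c-np.array(s['t']))@np.array(s['R']); P[z==0]=np.nan; return P
E
python3 - <<'E'
from h import *
print(read_state())
for n in('scene','top'):
    s=snap(n,n+'0'); print(n,s['fx'],s['cx'],s['cy'],-np.array(s['R']).T@s['t'],(s['z_map']>0).mean())
E
```

```text
pics
{'clock': 0.0, 'joints': array([-1.42000315e+00,  2.87178210e-01,  1.57820117e+00, -1.75376077e-07,
        1.27859793e+00, -1.49999394e-01]), 'qvel': array([ 0.00077128, -0.00102609, -0.0008241 ,  0.00049079, -0.00156965,
       -0.00119728]), 'effort': array([ 5.88940948e-04, -4.05981660e+01, -2.92624390e+01, -8.98861640e-05,
        5.86071226e-03, -9.75897096e-08]), 'tool_pos': array([ 0.19991446, -0.64401808,  0.22992573]), 'ee_rot': array([-1.19233026e-03,  9.88711073e-01,  1.49829877e-01, -5.57169484e-07]), 'wrist_force': array([0.28379623, 0.02970866, 0.47812501]), 'wrist_torque': array([ 0.02130633, -0.01812632,  0.05368586]), 'grip_width': 0.08544721928518265}
scene 423.226657802962 321.9890382852102 198.68297339228954 [-0.21655065  0.65483681  0.51979264] 0.98632421875
top 431.5165865229204 330.8240501779935 195.82035433321965 [0.49650768 0.27147233 1.16629853] 0.99595703125
```

View pics/scene0.png

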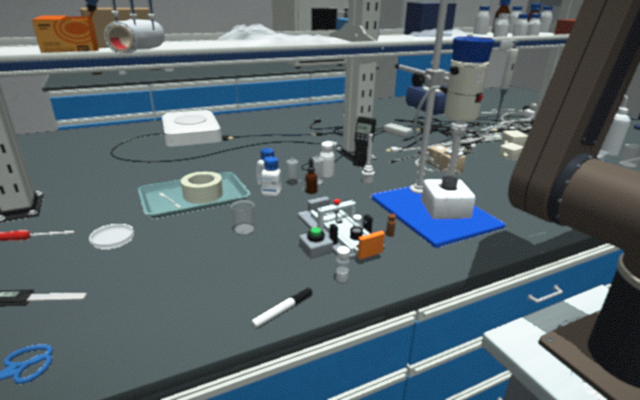

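View pics/top0.png

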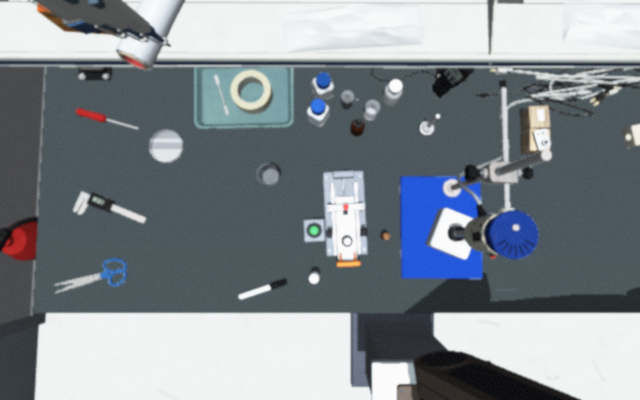

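Run:
```python
from h import *
t=load('top0');s=load('scene0')
a=cv2.resize(t['pixels'][160:290,280:410],None,fx=4.5,fy=4.5,interpolation=cv2.INTER_CUBIC)
b=cv2.resize(s['pixels'][180:300,280:420],None,fx=5,fy=5,interpolation=cv2.INTER_CUBIC)
cv2.imwrite('pics/ca.png',a[...,::-1]);cv2.imwrite('pics/cb.png',b[...,::-1])
for n,q in(('top',t),('scene',s)):
    P=cloud(q);hsv=cv2.cvtColor(q['pixels'],cv2.COLOR_RGB2HSV)
    R0=(slice(160,290),slice(280,410)) if n=='top' else (slice(180,300),slice(280,420))
    for nm,lo,hi in(('orange',(5,150,100),(18,255,255)),('green',(50,100,60),(80,255,255)),('red',(0,160,100),(3,255,255))):
        m=np.zeros(hsv.shape[:2],np.uint8);m[R0]=cv2.inRange(hsv,lo,hi)[R0]
        k,l,st,c=cv2.connectedComponentsWithStats(m)
        for i in range(1,k):
            if st[i,4]>8:
                p=P[l==i];print(n,nm,st[i],c[i].round(1),np.nanmedian(p,0).round(4),np.nanpercentile(p,5,0).round(3),np.nanpercentile(p,95,0).round(3))
```

```text
top orange [337 260  23   7  78] [348. 263.] [0.4151 0.2238 0.063 ] [0.41  0.198 0.051] [0.42  0.249 0.065]
top green [309 225  10  10  80] [313.5 229.9] [0.4983 0.3121 0.0506] [0.488 0.301 0.041] [0.509 0.323 0.054]
scene orange [389 215   5   3  12] [391.2 216.1] [0.4783 0.1323 0.0537] [0.475 0.128 0.052] [0.484 0.138 0.055]
scene orange [358 231  27  28 522] [370.5 244.3] [0.408  0.2302 0.0441] [0.406 0.203 0.019] [0.414 0.256 0.065]
scene green [310 227  12  10  95] [315.5 231.5] [0.4922 0.3182 0.0505] [0.486 0.306 0.042] [0.505 0.327 0.053]
scene red [334 199   6   5  20] [336.6 201. ] [0.553  0.2366 0.0794] [0.549 0.231 0.076] [0.561 0.242 0.081]
```

View pics/ca.png

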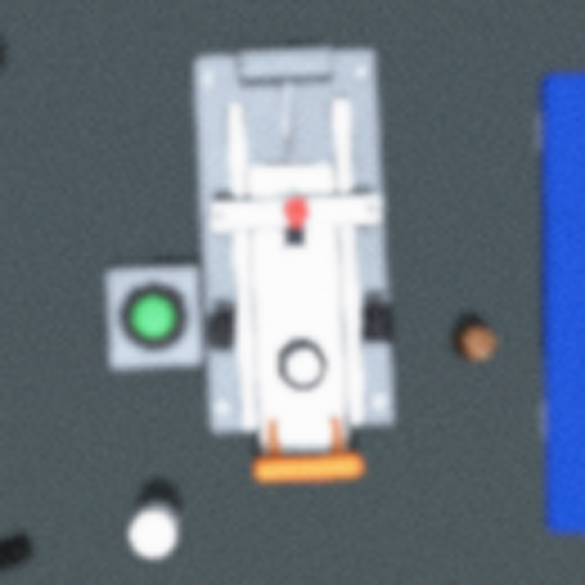

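View pics/cb.png

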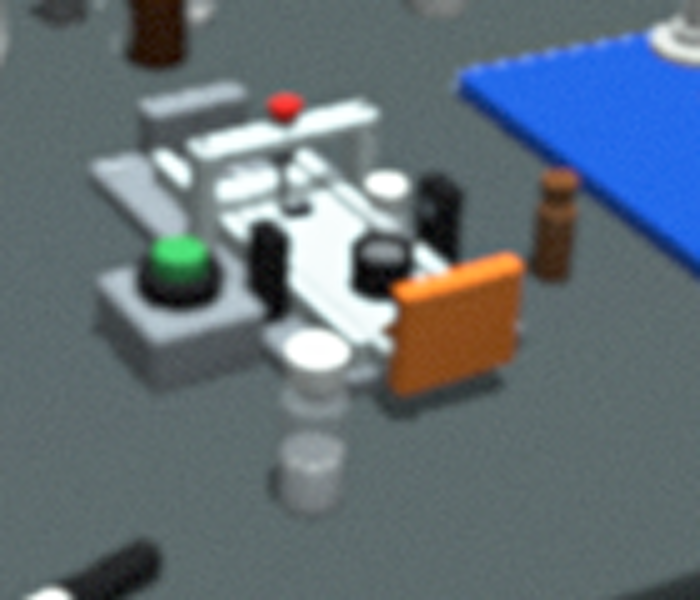

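```bash
cat >> h.py <<'E'
def ray(s,u,v,z):
    R=np.array(s['R']);o=-R.T@s['t'];d=R.T@np.array([(u-s['cx'])/s['fx'],(v-s['cy'])/s['fy'],1]);return o+d*(z-o[2])/d[2]
E
python3 - <<'E'
from h import *
t=load('top0');s=load('scene0')
hsv=cv2.cvtColor(t['pixels'],cv2.COLOR_RGB2HSV)
m=((hsv[...,0]<8)|(hsv[...,0]>172))&(hsv[...,1]>90)&(hsv[...,2]>120);m[:195]=0;m[225:]=0;m[:,:330]=0;m[:,360:]=0
v,u=np.nonzero(m);print(len(u),u.mean(),v.mean());k=ray(t,u.mean(),v.mean(),.079)
p=ray(t,348,263,.064);g=ray(t,313.5,229.9,.052)
ks=ray(s,336.6,201,.077);gs=ray(s,315.5,231.5,.052)
ps=ray(s,370.5,244.3,.039)
print('knob',k,ks,'plate top',p,'button',g,gs)
# scene: intersect orange centroid ray w/ plane: use cloud plane fit
P=cloud(s);h2=cv2.cvtColor(s['pixels'],cv2.COLOR_RGB2HSV)
m=cv2.inRange(h2,(5,150,100),(18,255,255));m[:228]=0;m[262:]=0;m[:,:355]=0;m[:,390:]=0
m=cv2.erode(m,np.ones((5,5)))
q=P[m>0];c=q.mean(0);n=np.linalg.svd(q-c)[2][2];print('face',c,n)
for K in(k,ks):
    d=K-p;print('axis yaw deg',np.degrees(np.arctan2(d[1],d[0])),'len',np.hypot(*d[:2]),'want .144')
# base edges
for nm,pt in(('k',k),('p',p),('g',g)):print(nm,pt)
d=g-k; print('k->g',d[:2],np.degrees(np.arctan2(d[1],d[0]))-np.degrees(np.arctan2(84,-55)),np.hypot(*d[:2]),np.hypot(55,84))
d=g-p; print('p->g',d[:2],np.degrees(np.arctan2(d[1],d[0]))-np.degrees(np.arctan2(84,89)),np.hypot(*d[:2]),np.hypot(89,84))
# orange top strip minAreaRect
m=cv2.inRange(hsv,(5,120,90),(20,255,255));m[:255]=0;m[275:]=0;m[:,:330]=0;m[:,:325]=0;m[:,370:]=0
v,u=np.nonzero(m);print(cv2.fitLine(np.c_[u,v].astype(np.float32),cv2.DIST_L2,0,.01,.01).ravel())
# distractor vial
for u,v in((314,276),):print('vial big',ray(t,u,v,.08),cloud(t)[v,u])
print('walls', cloud(t)[305:320,340])
E
```

```text
22 345.5 206.8181818181818
knob [0.55669077 0.23044223 0.079     ] [0.55666054 0.23427396 0.077     ] plate top [0.41514253 0.22378778 0.064     ] button [0.49859948 0.31189994 0.052     ] [0.48937782 0.31940199 0.052     ]Traceback (most recent call last):
  File "<stdin>", line 14, in <module>
    u, s, vh = gufunc(a, signature=signature)
               ~~~~~~^^^^^^^^^^^^^^^^^^^^^^^^
    raise LinAlgError("SVD did not converge")
numpy.linalg.LinAlgError: SVD did not converge
```

Run:
```python
from h import *
t=load('top0');s=load('scene0')
hsv=cv2.cvtColor(t['pixels'],cv2.COLOR_RGB2HSV)
k=ray(t,345.5,206.8,.079);p=ray(t,348,263,.064);g=ray(t,313.5,229.9,.052)
P=cloud(s);h2=cv2.cvtColor(s['pixels'],cv2.COLOR_RGB2HSV)
m=cv2.inRange(h2,(5,150,100),(18,255,255));m[:228]=0;m[262:]=0;m[:,:355]=0;m[:,390:]=0
print('centroid ray @.039',ray(s,370.5,244.3,.039))
m=cv2.erode(m,np.ones((7,7)))
q=P[m>0];q=q[~np.isnan(q).any(1)];c=q.mean(0);n=np.linalg.svd(q-c)[2][2];print('face',c,n,len(q))
for nm,d,e in(('p-k',k-p,(144,0)),('k-g',g-k,(-55,84)),('p-g',g-p,(89,84))):
    print(nm,np.degrees(np.arctan2(d[1],d[0])-np.arctan2(e[1],e[0])),np.hypot(*d[:2]),np.hypot(*e))
m=cv2.inRange(hsv,(5,120,90),(20,255,255));m[:255]=0;m[275:]=0;m[:,:330]=0;m[:,370:]=0
v,u=np.nonzero(m);print(cv2.fitLine(np.c_[u,v].astype(np.float32),cv2.DIST_L2,0,.01,.01).ravel())
print('vial big',ray(t,314,276,.08),cloud(t)[276,314],ray(s,342,252,.075))
print('edge', cloud(t)[300:320:3,340])
print('upright blue', ray(t,401,277,0))
```

```text
centroid ray @.039 [0.41473616 0.22626541 0.039     ]
face [0.40762319 0.23072998 0.04409635] [-0.9987071  -0.05076314 -0.00268891] 223
p-k 2.6906972155075795 0.14175045004592637 144.0
k-g 2.3005691500532723 0.10007651036757308 100.40418317978589
p-g 3.2097198097853914 0.12136233238340303 122.38055401083949
[ 9.9936563e-01 -3.5613384e-02  3.4812582e+02  2.6315231e+02]
vial big [0.38421339 0.30914994 0.08      ] [0.38376394 0.30930073 0.07565224] [0.36641835 0.32186594 0.075     ]
edge [[ 3.13267335e-01  2.42571288e-01  2.38328061e-03]
 [ 3.05309796e-01  2.42557498e-01  1.61870027e-03]
 [ 2.97219746e-01  2.42524701e-01  8.83160593e-05]
 [ 2.89584617e-01  2.42557148e-01  1.18658339e-03]
 [ 2.81442895e-01  2.42518233e-01 -5.90507307e-04]
 [ 1.15488673e-01  2.21983935e-01 -8.28507403e-01]
 [ 1.04613681e-01  2.22303235e-01 -8.15991379e-01]]
upright blue [0.37345667 0.07942998 0.        ]
```

Run:
```python
from h import *
P=np.concatenate([cloud(load('top0')).reshape(-1,3),cloud(load('scene0')).reshape(-1,3)])
P=P[~np.isnan(P).any(1)]
P=P[(P[:,0]>.24)&(P[:,0]<1)&(abs(P[:,1])<.7)&(P[:,2]>.03)]
r=np.hypot(P[:,0],P[:,1]);a=np.degrees(np.arctan2(P[:,1],P[:,0]))
for lo in range(-60,50,5):
    row=[]
    for rr in np.arange(.3,.8,.05):
        k=(a>=lo)&(a<lo+5)&(r>=rr)&(r<rr+.05);row.append('%4.0f'%(1000*P[k,2].max()) if k.sum()>2 else '   .')
    print(lo,*row)
```

```text
-60    .    .    .    .    .    .    .    .    .    .
-55    .    .    .    .    .    .    .    .    .    .
-50    .    .    .    .    .    .    .    .    .    .
-45    .    .    .    .    .    .    .    .    .    .
-40    .    .    .    .    .    .    .    .    .    .
-35    .    .    .    .    .    .    .    .    .    .
-30    .    .    .    .    .    .    .    .    .    .
-25    .    .    .    .    .    .    .    .    .   83
-20    .   31   33   32    .    .    .    .    .   72
-15    .   33   33   31   92   36  345  100   67    .
-10    .   36  325  437  440  351  533  337  339  337
-5    .   37  430  437  441  351  533    .  336  337
0    .   35   88  434  431  340  345    .    .  153
5    .   34   35   34   34   35   34    .    .    .
10    .   32   35   55   55    .    .    .    .  107
15    .    .    .   56   63   70   66   47    .  103
20    .    .    .   58   78   82   81   47   43    .
25    .    .    .   67   83   63   69    .    .    .
30    .    .    .   66    .   59   50    .   67   71
35    .    .    .   76   73   32    .    .    .   71
40    .    .    .   76   74    .    .    .    .    .
45    .    .    .    .    .    .    .    .    .    .
```

carry_out(rows=[0,0,-4,0,0,2,0,0,0,-8,0,0,4,0,0,0,-12,0,0,6,0,0,0,-16,0,0,8,0,0,0,-20,0,0,10,0,0,0,-24,0,0,12,0,0,0,-28,0,0,14,0,0,0,-32,0,0,14.5,0], newtons=40)

```text
clock: 0.77
tool_pos: [0.2, -0.6442, 0.5527]
ee_rot: [-0.0, 1.0, 0.023, -0.0]
wrist_force: [-0.7, -0.6, 0.2]
grip_width: 0.0002
```

Run:
```python
from h import *
s=read_state();print({k:np.round(v,4) for k,v in s.items()})
t=load('top0');P=cloud(t)
for u,v in((540,158),(545,155),(548,154),(500,170),(515,232)):print(P[v,u])
```

```text
{'clock': np.float64(0.7667), 'joints': array([-1.4199,  0.2506,  1.0508,  0.    ,  1.8411,  0.1044]), 'qvel': array([-1.7000e-03,  2.4310e-01, -1.1406e+00,  3.0000e-04,  8.9710e-01,
        7.5500e-02]), 'effort': array([ 2.95800e-01, -4.18582e+01, -2.73324e+01, -3.00000e-03,
       -3.46100e-01,  5.23000e-02]), 'tool_pos': array([ 0.2   , -0.6442,  0.5527]), 'ee_rot': array([-5.000e-04,  9.997e-01,  2.320e-02, -0.000e+00]), 'wrist_force': array([-0.717 , -0.6335,  0.1599]), 'wrist_torque': array([-0.0483, -0.0499,  0.0213]), 'grip_width': np.float64(0.0002)}
[ 0.60551219 -0.04436486  0.52729774]
[ 0.60920346 -0.04957751  0.53218451]
[ 0.61087997 -0.05457738  0.53127637]
[ 0.60862587 -0.04377434  0.37704405]
[ 0.49469169 -0.0443024   0.43150219]
```

carry_out(rows=[2.1,-3.3,-0.9,0,0,0,0,4.2,-6.6,-1.8,0,0,0,0,6.4,-9.9,-2.7,0,0,0,0,8.5,-13.2,-3.6,0,0,0,0,10.7,-16.5,-4.5,0,0,0,0,12.8,-19.8,-5.4,0,0,0,0,15,-23.1,-6.3,0,0,0,0,17.2,-26.4,-7,0,0,0,0])

```text
clock: 1.43
tool_pos: [0.3597, -0.3709, 0.6217]
ee_rot: [0.0, 1.0, 0.024, 0.0]
wrist_force: [0.5, 0.5, -0.5]
grip_width: 0.0003
```

Run:
```python
from h import *
s=read_state();print({k:np.round(v,4) for k,v in s.items()})
```

```text
{'clock': np.float64(1.4333), 'joints': array([-9.9730e-01, -7.6900e-02,  1.2755e+00,  1.0000e-04,  1.9429e+00,
        5.2620e-01]), 'qvel': array([ 0.8231, -0.2426,  0.085 ,  0.0032,  0.16  ,  0.8131]), 'effort': array([-4.13520e+00, -2.58039e+01, -2.90930e+01, -8.68000e-02,
        9.40000e-03, -4.51400e-01]), 'tool_pos': array([ 0.3597, -0.3709,  0.6217]), 'ee_rot': array([0.000e+00, 9.997e-01, 2.370e-02, 1.000e-04]), 'wrist_force': array([ 0.4504,  0.4546, -0.5337]), 'wrist_torque': array([-0.0371, -0.0353, -0.0112]), 'grip_width': np.float64(0.0003)}
```

carry_out(rows=[2,-3.6,-0.5,0,0,0,0,4,-7.2,-1,0,0,0,0,6,-10.8,-1,0,0,0,0,8,-14.4,-1,0,0,0,0,10,-18,-1,0,0,0,0,12,-21.6,-1,0,0,0,0,13.8,-25.3,-1,0,0,0,0,15,-29,-1,0,0,0,0])

```text
clock: 2.1
tool_pos: [0.4962, -0.074, 0.6301]
ee_rot: [-0.0, 1.0, 0.024, -0.001]
wrist_force: [1.2, -0.2, 0.3]
grip_width: 0.0003
```

carry_out(rows=[0,-4,0,0,0,0,0,-0.5,-8,0,0,0,0,0,-1.5,-12,0,0,0,0,0,-3,-15.6,0,0,0,0,0,-4.5,-19.4,0,0,0,0,0,-6.5,-23,0,0,0,0,0,-8.5,-26.4,0,0,0,0,0,-10,-28.5,0,0,0,0,0])

```text
clock: 2.77
tool_pos: [0.3797, 0.2062, 0.6312]
ee_rot: [-0.0, 1.0, 0.025, -0.0]
wrist_force: [0.5, 0.3, 0.2]
grip_width: 0.0003
```

Run:
```python
from h import *
s=read_state();print({k:np.round(v,4) for k,v in s.items()})
```

```text
{'clock': np.float64(2.7667), 'joints': array([ 2.6140e-01, -2.5600e-01,  1.4124e+00,  1.0000e-03,  1.9855e+00,
        1.7822e+00]), 'qvel': array([ 0.6351, -0.1312,  0.1041, -0.0244,  0.0203,  0.6233]), 'effort': array([-2.28060e+00, -1.79158e+01, -2.83843e+01,  5.48000e-02,
        2.27000e-02, -2.33300e-01]), 'tool_pos': array([0.3797, 0.2062, 0.6312]), 'ee_rot': array([-4.000e-04,  9.997e-01,  2.520e-02, -2.000e-04]), 'wrist_force': array([0.5349, 0.3425, 0.1795]), 'wrist_torque': array([-0.0484,  0.0143,  0.0332]), 'grip_width': np.float64(0.0003)}
```

carry_out(rows=[0,0,4,0,0,0,0,0,0,8,0,0,0,0,-0.5,0,12,0,0,0,0,-1,0,16,0,0,0,0,-1,0,20,0,0,0,0,-1,0,24,0,0,0,0,-1,0,28,0,0,0,0,-1,0,31,0,0,0,0])

```text
clock: 3.43
tool_pos: [0.3701, 0.2031, 0.317]
ee_rot: [0.001, 1.0, 0.024, -0.002]
wrist_force: [-0.1, -0.2, -0.2]
grip_width: 0.0002
```

Run:
```python
from h import *
s=read_state();print({k:np.round(v,4) for k,v in s.items()})
snap('wrist','w1');print(load('w1')['T_tool_cam'])
```

```text
{'clock': np.float64(3.4333), 'joints': array([ 0.2605, -0.3571,  2.048 , -0.    ,  1.455 ,  1.7835]), 'qvel': array([-2.100e-03,  1.158e-01,  5.143e-01, -6.000e-04, -6.515e-01,
       -4.000e-04]), 'effort': array([ 1.71200e-01, -1.83952e+01, -3.23592e+01, -1.00000e-03,
        3.40000e-01,  0.00000e+00]), 'tool_pos': array([0.3701, 0.2031, 0.317 ]), 'ee_rot': array([ 5.000e-04,  9.997e-01,  2.390e-02, -2.100e-03]), 'wrist_force': array([-0.1058, -0.2033, -0.1695]), 'wrist_torque': array([-0.0777,  0.0486,  0.0087]), 'grip_width': np.float64(0.0002)}
[[ 4.18599369e-04 -9.63302420e-01 -2.68418093e-01  6.85207823e-02]
 [ 9.99999892e-01  3.48844964e-04  3.07565428e-04 -8.91126579e-05]
 [-2.02642221e-04 -2.68418193e-01  9.63302462e-01 -1.42231632e-01]
 [ 0.00000000e+00  0.00000000e+00  0.00000000e+00  1.00000000e+00]]
```

View pics/w1.png

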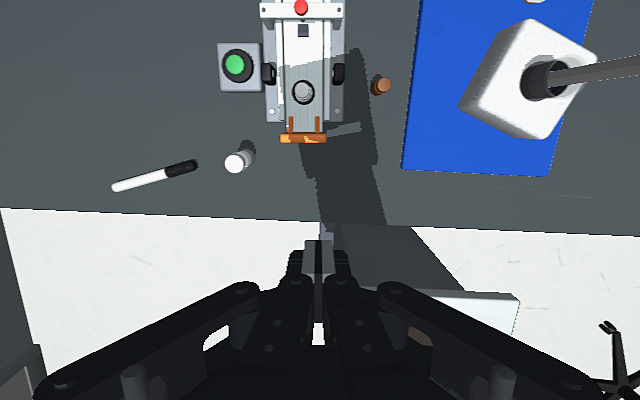

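```bash
cat >> h.py <<'E'
from scipy.spatial.transform import Rotation as Rn
def wristcam(s,st):
    q=st['ee_rot'];T=np.eye(4);T[:3,:3]=Rn.from_quat([q[1],q[2],q[3],q[0]]).as_matrix();T[:3,3]=st['tool_pos']
    C=T@s['T_tool_cam'];s['R']=C[:3,:3].T;s['t']=-C[:3,:3].T@C[:3,3];return s
def blob(s,lo,hi,box):
    hsv=cv2.cvtColor(s['pixels'],cv2.COLOR_RGB2HSV);m=np.zeros(hsv.shape[:2],np.uint8);r0,r1,c0,c1=box
    m[r0:r1,c0:c1]=cv2.inRange(hsv,lo,hi)[r0:r1,c0:c1];k,l,st,c=cv2.connectedComponentsWithStats(m)
    i=1+np.argmax(st[1:,4]);return c[i],st[i],l==i
E
python3 - <<'E'
from h import *
s=wristcam(load('w1'),read_state());P=cloud(s)
for nm,lo,hi,b,z in(('plate',(8,120,60),(22,255,255),(130,146,270,335),.064),('green',(50,100,60),(80,255,255),(40,90,215,260),.052),('knob',(0,160,100),(4,255,255),(0,20,280,320),.079)):
    c,st,m=blob(s,lo,hi,b);print(nm,c.round(1),st,ray(s,*c,z).round(4),np.nanmedian(P[m],0).round(4))
    if nm=='plate':
        for q in((st[0],c[1]),(st[0]+st[2],c[1])):print(ray(s,*q,.064))
        v,u=np.nonzero(m);print(cv2.fitLine(np.c_[u,v].astype(np.float32),cv2.DIST_L2,0,.01,.01).ravel())
print(ray(s,237,162,.075),P[162,237])
E
```

```text
plate [303.  136.9] [280 130  47  13 508] [0.4096 0.2222 0.064 ] [0.409  0.2227 0.0561]
[0.40820962 0.25085138 0.064     ]
[0.41102284 0.19228078 0.064     ]
[ 9.9998158e-01 -6.0685803e-03  3.0299802e+02  1.3694095e+02]
green [234.9  64.5] [225  54  20  22 322] [0.4903 0.3076 0.052 ] [0.4916 0.3098 0.0431]
knob [300.4   5.7] [294   0  14  14 127] [0.5482 0.2291 0.079 ] [0.5512 0.2301 0.0702]
[0.37605971 0.30241924 0.075     ] [0.37443969 0.30492346 0.0651808 ]
```

carry_out(rows=[-0.3,-1,3,0,0,0,0,-0.5,-1.9,7,0,0,0,0,-0.5,-1.9,11,0,0,0,0,-0.5,-1.9,15,0,0,0,0,-0.5,-1.9,18,0,0,0,0,-0.5,-1.9,20,0,0,0,0,-0.5,-1.9,20,0,0,0,0,-0.5,-1.9,20,0,0,0,0])

```text
clock: 4.15
tool_pos: [0.3658, 0.2222, 0.1215]
ee_rot: [0.0, 1.0, 0.024, -0.001]
wrist_force: [0.3, 0.8, 0.9]
grip_width: -0.0001
```

Run:
```python
from h import *
st=read_state();print({k:np.round(v,4) for k,v in st.items() if k in('joints','tool_pos','ee_rot','wrist_force')})
s=wristcam(snap('wrist','w2'),st);P=cloud(s)
for nm,lo,hi,b in(('plate',(8,120,60),(22,255,255),(0,400,0,640)),('green',(50,100,60),(80,255,255),(0,400,0,640))):
    try:
        c,q,m=blob(s,lo,hi,b);print(nm,c.round(1),q,ray(s,*c,.064 if nm=='plate' else .052).round(4),np.nanmedian(P[m],0).round(4),np.nanpercentile(P[m],[3,97],axis=0).round(4))
    except Exception as e:print(nm,e)
```

```text
{'joints': array([ 0.3079, -0.1519,  2.2532,  0.    ,  1.042 ,  1.831 ]), 'tool_pos': array([0.3658, 0.2222, 0.1215]), 'ee_rot': array([ 2.000e-04,  9.997e-01,  2.380e-02, -8.000e-04]), 'wrist_force': array([0.3013, 0.7764, 0.9033])}
plate [318.  145.7] [ 273  110   91   52 2396] [0.4174 0.2246 0.064 ] [0.4157 0.2245 0.0627] [[0.4073 0.1975 0.0294]
 [0.4368 0.2512 0.0645]]
green [184.5  12.4] [162   0  44  30 998] [0.493  0.3103 0.052 ] [0.4937 0.3105 0.0512] [[0.4863 0.3013 0.0437]
 [0.4998 0.3222 0.0528]]
```

View pics/w2.png

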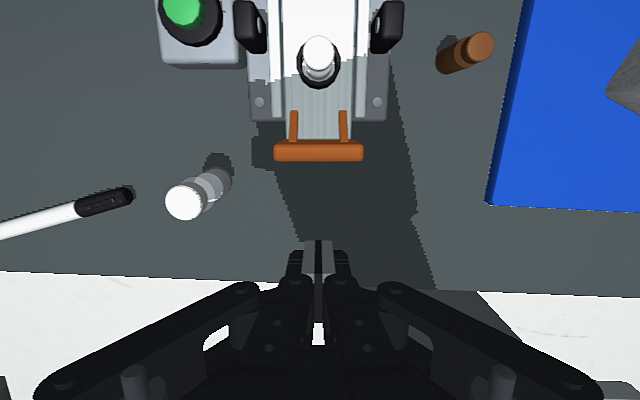

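carry_out(rows=[0,0,2.5,0,0,0,0,0,0,5,0,0,0,0,0,0,7,0,0,0,0,0,0,8.2,0,0,0,0,0,0,8.8,0,0,0,0,0.5,0,8.8,0,0,0,0,1,0,8.8,0,0,0,0,1.5,0,8.8,0,0,0,0])

```text
clock: 4.87
tool_pos: [0.3833, 0.2236, 0.0354]
ee_rot: [-0.001, 1.0, 0.024, 0.002]
wrist_force: [-0.0, 0.1, 0.4]
grip_width: 0.0
```

carry_out(rows=[0.3,0,0,0,0,0,0,0.6,0,0,0,0,0,0,0.9,0,0,0,0,0,0,1.2,0,0,0,0,0,0,1.5,0,0,0,0,0,0,1.8,0,0,0,0,0,0,2.1,0,0,0,0,0,0,2.4,0,0,0,0,0,0])

```text
clock: 5.53
tool_pos: [0.4024, 0.2239, 0.0327]
ee_rot: [0.001, 1.0, 0.024, -0.004]
wrist_force: [-9.0, 0.3, 7.1]
grip_width: 0.0
```

Run:
```python
from h import *
st=read_state();print({k:np.round(v,4) for k,v in st.items() if k in('joints','tool_pos','ee_rot','wrist_force')})
s=wristcam(snap('wrist','w3'),st);snap('scene','s3')
```

```text
{'joints': array([2.8630e-01, 9.1300e-02, 2.2151e+00, 1.2000e-03, 8.4240e-01,
       1.8086e+00]), 'tool_pos': array([0.4024, 0.2239, 0.0327]), 'ee_rot': array([ 5.000e-04,  9.997e-01,  2.380e-02, -3.600e-03]), 'wrist_force': array([-8.9944,  0.3487,  7.0992])}
```

View pics/w3.png

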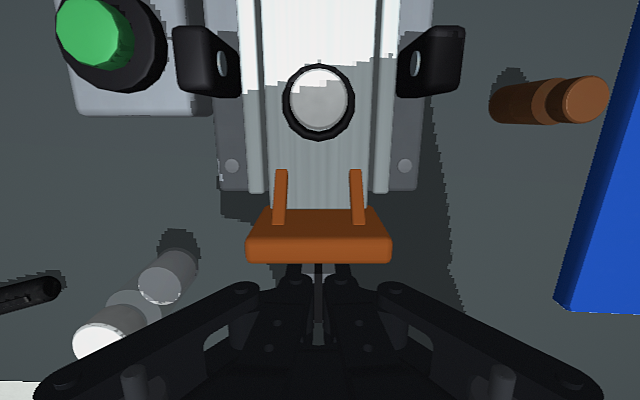

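View pics/s3.png

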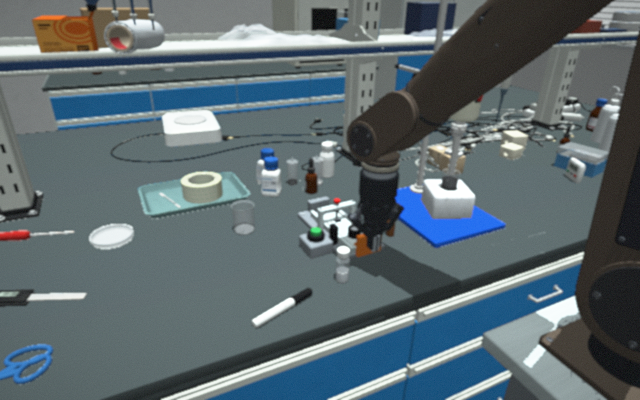

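Run:
```python
from h import *
st=read_state();s=wristcam(load('w3'),st);P=cloud(s)
for u,v in((50,382),(250,290),(90,340),(165,280),(150,330),(318,230),(318,255),(110,30),(300,95)):print(u,v,P[v,u].round(3))
c,q,m=blob(s,(8,120,60),(22,255,255),(200,270,230,400));print(np.nanpercentile(P[m],[2,50,98],axis=0).round(4))
c,q,m=blob(s,(50,100,60),(80,255,255),(0,80,0,180));p=P[m];p=p[p[:,2]>.047];print('green',np.nanpercentile(p,[2,50,98],axis=0).round(4))
print(st['clock'],st['wrist_force'])
```

```text
50 382 [0.413 0.284 0.12 ]
250 290 [0.415 0.247 0.084]
90 340 [0.382 0.314 0.072]
165 280 [0.387 0.303 0.033]
150 330 [0.412 0.272 0.102]
318 230 [0.426 0.225 0.054]
318 255 [0.419 0.225 0.063]
110 30 [0.499 0.304 0.051]
300 95 [0.478 0.233 0.079]
[[0.4154 0.1971 0.0253]
 [0.4252 0.2248 0.0612]
 [0.4331 0.2524 0.0644]]
green [[0.4872 0.3015 0.0482]
 [0.4975 0.311  0.0515]
 [0.5073 0.3222 0.053 ]]
5.6333 [-7.47671878 -0.04560141  5.80493554]
```

carry_out(rows=[0.4,0,0,0,0,0,0,0.8,0,0,0,0,0,0,1.2,0,0,0,0,0,0,1.6,0,0,0,0,0,0,2,0,0,0,0,0,0,2.4,0,0,0,0,0,0,2.8,0,0,0,0,0,0,2.8,0,0,0,0,0,0])

```text
clock: 6.3
tool_pos: [0.4299, 0.2251, 0.0321]
ee_rot: [0.001, 1.0, 0.024, -0.004]
wrist_force: [-7.2, 0.3, 4.8]
grip_width: -0.0
```

Run:
```python
from h import *
st=read_state();print({k:np.round(v,4) for k,v in st.items() if k in('joints','tool_pos','ee_rot','wrist_force')})
s=wristcam(snap('wrist','w4'),st);P=cloud(s)
c,q,m=blob(s,(8,120,60),(22,255,255),(200,270,230,400));print(np.nanpercentile(P[m],[2,50,98],axis=0).round(4))
```

```text
{'joints': array([2.7250e-01, 1.4490e-01, 2.1562e+00, 1.2000e-03, 8.4900e-01,
       1.7948e+00]), 'tool_pos': array([0.4299, 0.2251, 0.0321]), 'ee_rot': array([ 6.000e-04,  9.997e-01,  2.380e-02, -4.200e-03]), 'wrist_force': array([-7.2307,  0.3003,  4.7889])}
[[0.4426 0.1986 0.0266]
 [0.4524 0.2262 0.061 ]
 [0.4606 0.2537 0.0644]]
```

View pics/w4.png

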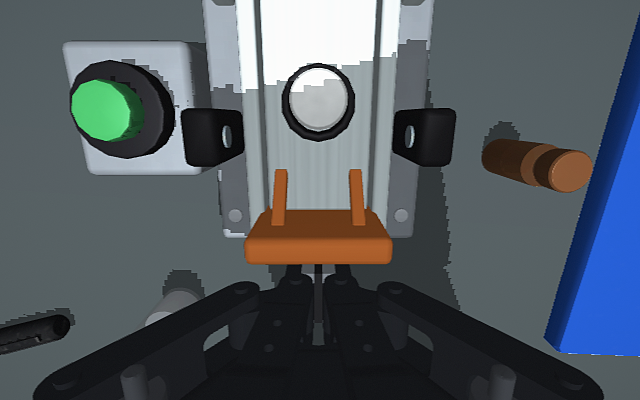

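carry_out(rows=[0.2,0,0,0,0,0,0,0.4,0,0,0,0,0,0,0.4,0,0,0,0,0,0,0.4,0,0,0,0,0,0,0.2,0,0,0,0,0,0,0,0,0,0,0,0,0,-0.2,0,0,0,0,0,0,-0.4,0,0,0,0,0,0])

```text
clock: 7.02
tool_pos: [0.4258, 0.2249, 0.0321]
ee_rot: [0.001, 1.0, 0.024, -0.004]
wrist_force: [-5.9, -0.6, 3.2]
grip_width: 0.0001
```

carry_out(rows=[-0.3,0,0,0,0,0,0,-0.6,0,0,0,0,0,0,-0.9,0,0,0,0,0,0,-1.2,0,0,0,0,0,0,-1.8,0,0,0,0,0,0,-2.4,0,0,0,0,0,0,-3,0,0,0,0,0,0,-3.5,0,0,0,0,0,0])

```text
clock: 7.68
tool_pos: [0.3934, 0.2236, 0.0335]
ee_rot: [-0.0, 1.0, 0.024, 0.0]
wrist_force: [0.1, 0.1, -0.6]
grip_width: -0.0003
```

Run:
```python
from h import *
st=read_state();print({k:np.round(v,4) for k,v in st.items() if k in('joints','tool_pos','ee_rot','wrist_force')})
s=wristcam(snap('wrist','w5'),st);P=cloud(s)
c,q,m=blob(s,(8,120,60),(22,255,255),(100,270,200,430));print(q,np.nanpercentile(P[m],[2,50,98],axis=0).round(4))
c,q,m=blob(s,(50,100,60),(80,255,255),(0,400,0,250));p=P[m];p=p[p[:,2]>.047];print('green',np.nanpercentile(p,[2,50,98],axis=0).round(4))
```

```text
{'joints': array([ 2.9190e-01,  6.8700e-02,  2.2379e+00, -1.0000e-04,  8.3440e-01,
        1.8149e+00]), 'tool_pos': array([0.3934, 0.2236, 0.0335]), 'ee_rot': array([-1.000e-04,  9.997e-01,  2.390e-02,  3.000e-04]), 'wrist_force': array([ 0.0507,  0.1231, -0.6144])}
[ 241  121  155   88 7517] [[0.4146 0.1979 0.0008]
 [0.4382 0.2254 0.0625]
 [0.4583 0.2528 0.0645]]
green [[0.4862 0.301  0.0476]
 [0.4934 0.3105 0.0514]
 [0.4989 0.3222 0.0529]]
```

View pics/w5.png

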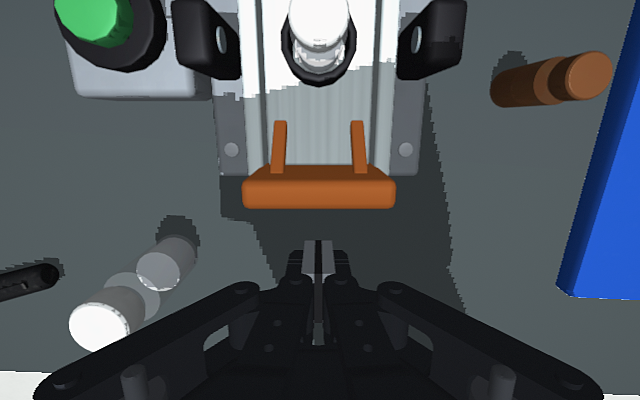

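Run:
```python
from h import *
st=read_state();s=wristcam(load('w5'),st);P=cloud(s)
for v in(185,195,203):
  p=P[v,270:370];print(np.nanmedian(p,0).round(4))
print(ray(s,318,180,.064))
```

```text
[0.4367 0.225  0.063 ]
[0.433  0.2248 0.0632]
[0.4298 0.2245 0.0632]
[0.43887732 0.22568846 0.064     ]
```

carry_out(rows=[0,0,-3,0,0,0,0,0,0,-7,0,0,0,0,0,0,-11,0,0,0,0,2.5,-2,-12,0,0,0,0,5.5,-4.2,-12,0,0,0,0,8.3,-6.4,-12,0,0,0,0,10.5,-8,-12,0,0,0,0,10.9,-8.3,-12,0,0,0,0])

```text
clock: 8.4
tool_pos: [0.5018, 0.3138, 0.1541]
ee_rot: [-0.001, 1.0, 0.024, 0.002]
wrist_force: [-0.4, 1.0, 0.6]
grip_width: -0.0
```

carry_out(rows=[0,0,1.5,0,0,0,0,0,0,3,0,0,0,0,0,0,4.5,0,0,0,0,0,0,5.5,0,0,0,0,0,0,6,0,0,0,0,0,0,6,0,0,0,0,0,0,6,0,0,0,0,0,0,6,0,0,0,0])

```text
clock: 9.07
tool_pos: [0.4994, 0.3119, 0.0945]
ee_rot: [-0.0, 1.0, 0.024, 0.001]
wrist_force: [-0.4, 0.2, -0.4]
grip_width: -0.0
```

Run:
```python
from h import *
st=read_state();print({k:np.round(v,4) for k,v in st.items() if k in('joints','tool_pos','ee_rot','wrist_force')})
s=wristcam(snap('wrist','w6'),st)
S=snap('scene','s6');a=cv2.resize(S['pixels'][170:290,270:410],None,fx=5,fy=5,interpolation=cv2.INTER_CUBIC);cv2.imwrite('pics/s6c.png',a[...,::-1])
```

```text
{'joints': array([0.386 , 0.2475, 1.8928, 0.    , 0.9994, 1.9092]), 'tool_pos': array([0.4994, 0.3119, 0.0945]), 'ee_rot': array([-4.000e-04,  9.997e-01,  2.380e-02,  9.000e-04]), 'wrist_force': array([-0.4209,  0.2058, -0.4019])}
```

View pics/w6.png

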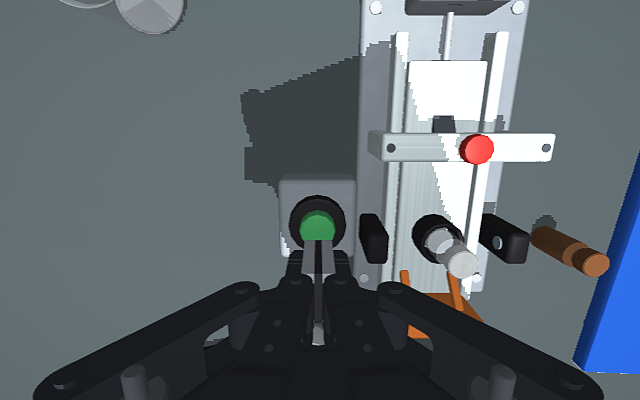

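View pics/s6c.png

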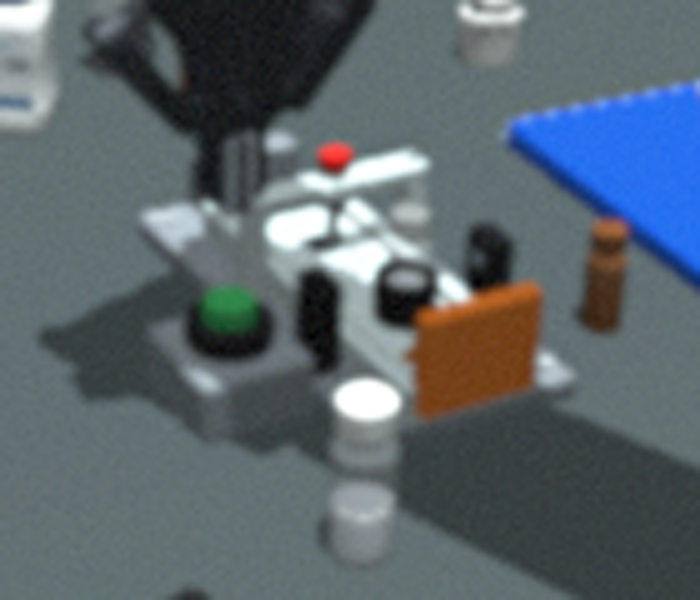

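carry_out(rows=[0,0,1.5,0,0,0,0,0,0,3,0,0,0,0,0,0,3.8,0,0,0,0,0,0,4.2,0,0,0,0,0,0,4.5,0,0,0,0,0,0,4.7,0,0,0,0,0,0,4.8,0,0,0,0,0,0,4.8,0,0,0,0])

```text
clock: 9.83
tool_pos: [0.4989, 0.3118, 0.0462]
ee_rot: [0.0, 1.0, 0.024, -0.0]
wrist_force: [-2.9, -0.7, 3.5]
grip_width: -0.0002
```

Run:
```python
from h import *
st=read_state();print({k:np.round(v,4) for k,v in st.items() if k in('clock','tool_pos','ee_rot','wrist_force')})
```

```text
{'clock': np.float64(9.8333), 'tool_pos': array([0.4989, 0.3118, 0.0462]), 'ee_rot': array([ 0.    ,  0.9997,  0.0239, -0.    ]), 'wrist_force': array([-2.9061, -0.6758,  3.5494])}
```

carry_out(rows=[0,0,0.1,0,0,0,0,0,0,0.2,0,0,0,0,0,0,0.3,0,0,0,0,0,0,0.3,0,0,0,0,0,0,0.3,0,0,0,0,0,0,0.3,0,0,0,0,0,0,0.3,0,0,0,0,0,0,0.3,0,0,0,0])

```text
clock: 10.5
tool_pos: [0.4991, 0.3119, 0.0458]
ee_rot: [0.0, 1.0, 0.024, -0.0]
wrist_force: [-7.7, -3.7, 16.6]
grip_width: -0.0001
```

carry_out(rows=[0,0,-0.5,0,0,0,0,0,0,-1.5,0,0,0,0,0,0,-4,0,0,0,0,0,0,-7,0,0,0,0,0,0,-10,0,0,0,0,0,0,-13,0,0,0,0,0,0,-15,0,0,0,0,0,0,-15,0,0,0,0])

```text
clock: 11.17
tool_pos: [0.5022, 0.3132, 0.1993]
ee_rot: [-0.002, 1.0, 0.024, 0.006]
wrist_force: [0.5, 0.6, 0.1]
grip_width: -0.0003
```

Run:
```python
from h import *
st=read_state();print({k:np.round(v,4) for k,v in st.items() if k in('clock','tool_pos','wrist_force')})
s=wristcam(load('w4'),dict(ee_rot=np.array([.0006,.9997,.0238,-.0042]),tool_pos=np.array([.4299,.2251,.0321])));P=cloud(s)
for u,v in((105,108),(130,108),(155,100),(150,130),(160,120),(90,72),(185,70)):print(u,v,P[v,u].round(4))
s=wristcam(snap('wrist','w7'),st);P=cloud(s)
c,q,m=blob(s,(50,100,60),(80,255,255),(0,400,0,640));print('green',np.nanpercentile(P[m],[2,50,98],axis=0).round(4))
S=snap('scene','s7');a=cv2.resize(S['pixels'][170:290,270:410],None,fx=5,fy=5,interpolation=cv2.INTER_CUBIC);cv2.imwrite('pics/s7c.png',a[...,::-1])
c,q,m=blob(S,(5,150,90),(18,255,255),(228,265,340,400));m=cv2.erode(m.astype(np.uint8),np.ones((7,7)))>0;print('face',np.nanmedian(cloud(S)[m],0))
```

```text
{'clock': np.float64(11.1667), 'tool_pos': array([0.5022, 0.3132, 0.1993]), 'wrist_force': array([0.4626, 0.6322, 0.087 ])}
105 108 [0.4985 0.31   0.0517]
130 108 [0.499  0.3017 0.0495]
155 100 [0.5026 0.2957 0.0417]
150 130 [0.4904 0.2994 0.041 ]
160 120 [0.4947 0.2945 0.0414]
90 72 [0.5122 0.3216 0.0403]
185 70 [0.516  0.2873 0.0299]
green [[0.4877 0.3016 0.0418]
 [0.4986 0.3125 0.0512]
 [0.5089 0.3233 0.0528]]
face [0.42922136 0.23236505 0.04463175]
```

View pics/w7.png

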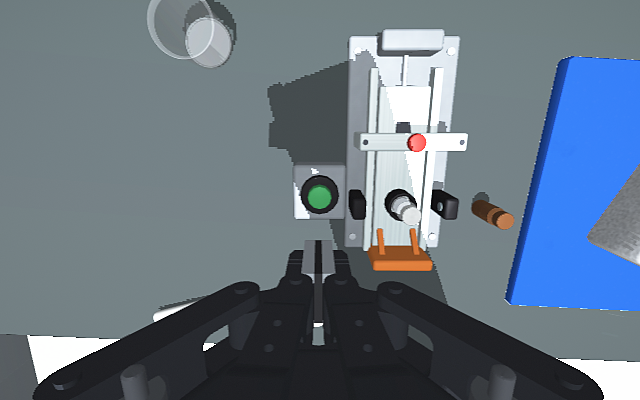

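View pics/s7c.png

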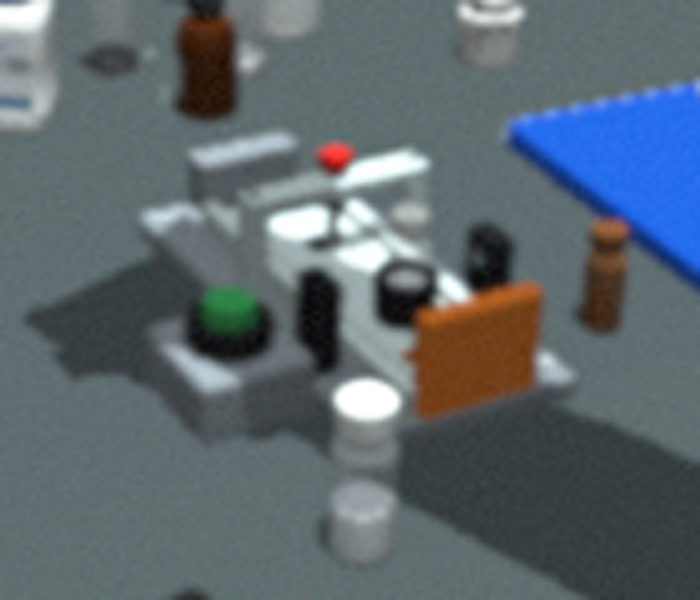

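```bash
python3 -c "
from h import *
print(sign_off())"
```

```text
the job is handed in; nothing more can be done
None
```

The carriage is latched at its middle position with the vial between the gate posts. The green button was then pressed to its stop, and I handed the job in at about 11.3 s with the arm clear.

- **Push:** I pushed the orange plate in with the shut fingers. The wrist camera put the travel at about 34–35 mm, and I pushed a few mm past that before backing off.
- **Latch:** After I let go, the carriage sprang back and stopped at about 21.6 mm of travel in both the wrist and scene views, against 22 mm nominal. It had not moved when I checked again after the button press.
- **Button:** The fingers stopped at a height of 46 mm with about 17 N. The button's top was at 52–53 mm before, and the black collar around it is at about 41 mm. So the button reached its own stop, and it came back up afterwards.
- **Surroundings:** In the last pictures the vial was upright in its nest. The larger clear vial, the small brown vial and the beaker looked undisturbed. I did not check the marker and the dropper bottle as closely. I did not touch the red knob.

**Disagreements:**
- The wrist and top cameras differed by up to about 8 mm while the arm was still moving, so I relied on later readings taken with the arm slower.
- The push force at about 34 mm was 7 N rather than the 8 N expected there. That is why I pushed further before letting go.

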